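# Finish a cartridge change and hold the printer's cover open

## Task

Finish the cartridge change on the label printer: stand the new white-and-blue cartridge fully down in the bay of the open drawer, then push the drawer fully shut. Then raise the printer's top cover and hold it open at 45 degrees so that I can look at the print head - its stay is broken and it drops shut by itself, so never let it fall, and finish while still holding it there with the gripper. Leave the used cartridge and everything else on the table where they are.

Things in the scene. Friction and masses are not known exactly. Their poses are not given: they have to be found in the camera images.
- printer: Compact label printer, grey and white, 300 mm wide, 205 deep, 158 high with the cover down, fixed. Origin: on the table below the middle of its front face (the plane x = 0). x points from that face into the machine, away from the robot, y to the left as the robot sees it, z up. Small screen on the right of the front; behind it, to x = 310 mm, a low holder (106 mm high) with a label roll.
- drawer (a joint): How far the cartridge drawer is out, in m: 0 is fully shut (its front panel flush with the printer's face), about 0.11 fully out. It slides straight out of the face towards the robot (printer -x), with about 1.2 N of friction, and stays where it is left.
- drawer_bay (a point): Middle of the bay floor in the drawer, 28 mm above the table; axes as the printer's; moves with the drawer, 54 mm behind its panel's front face. The bay has low blue walls, is 84 mm (x) by 62 mm (y) inside; side and rear walls stand 18 mm above its floor; its front (-x) is the drawer's grey panel, 12 mm thick, 150 mm wide, 12 to 100 mm above the table.
- drawer_ledge (a point): Middle of the outer edge of the black ledge on the drawer's front panel, for pulling and pushing; 84 mm above the table. The ledge sticks out 22 mm from the panel (towards printer -x), is 90 mm wide and 16 mm high (76 to 92 mm above the table). Axes as the printer's; moves with the drawer.
- cover (a joint): Opening angle of the top cover, rad: 0 shut, 0.785 is 45 degrees, stop at 1.4. The cover, a white frame with a tinted window, is hinged along its rear edge; its front edge goes up. At every angle it falls shut by its own weight (0.7 kg, 3 to 5 N to lift at the handle). 300 mm wide, 197 mm from front edge to hinge, 18 mm thick; shut, its top is 158 mm above the table, its front edge over the front face.
- cover_handle (a point): Middle of the bar of the cover's black bow handle: round, 12 mm thick, 110 mm long, parallel to the hinge; its axis is 35 mm above the cover's top face (193 mm above the table when shut), 17 mm behind the front edge, and in cover axes 180 mm in front of and 47 mm above the hinge line. Posts only at the bar's ends: fingers pass either side of it, and it can turn between them. Axes as the cover's.
- cover_hinge (a point): Middle of the cover's hinge line, along printer y, 197 mm behind the front face and 146 mm above the table.
- new_cartridge: The new ink cartridge to load: white box with a blue top, 70 mm along its x, 50 mm along its y, 60 mm high, about 0.16 kg, standing upright on the table. Origin: centre of its underside. It goes in with its 70 mm side along the drawer's travel, either way round.
- used_cartridge: The used cartridge: same size, dark grey with a red tag on top, standing on the table on the other side of the printer from the new one. Leave it. Origin: centre of its underside.
- tape_roll: Brown roll of tape lying flat, 104 mm across, 48 mm high. Bystander. Origin: centre of its underside.
- ink_bottle: White refill bottle with yellow label and black cap, 60 mm across, 130 mm high. Bystander. Origin: centre of its underside.
- cleaner: White tub of cleaner with a blue label and red lid, 72 mm across, 100 mm high. Bystander. Origin: centre of its underside.
- squeegee: Orange hand squeegee with a grey felt edge, 90 by 100 mm, 10 mm thick, lying on the green cutting mat. Bystander. Origin: underside of its orange part.
- knife: Yellow cutter knife, closed, 158 mm long, lying on the green cutting mat. Bystander. Origin: underside of its handle.
- screwdriver: Screwdriver lying on the table. Bystander. Origin: underside, near its middle.

How it is judged:
On the way, in this order (a step that is already met when the one before it is completed fails the run):
1. the new cartridge stands in the bay of the open drawer, let go (x of new_cartridge in the frame of drawer_bay between -0.012 and 0.012 m and y of new_cartridge in the frame of drawer_bay between -0.012 and 0.012 m and z of new_cartridge in the frame of drawer_bay between -0.004 and 0.004 m and angle between new_cartridge's own z axis and vertical below 0.08 rad and angle between the x axis of new_cartridge and the x axis of drawer_bay, either way round below 0.3 rad and contact force between the fingers and new_cartridge below 0.1 N and value of joint drawer above 0.03 m), for 0.2 s.
2. the drawer is fully shut with the cartridge in it (x of new_cartridge in the frame of drawer_bay between -0.012 and 0.012 m and y of new_cartridge in the frame of drawer_bay between -0.012 and 0.012 m and z of new_cartridge in the frame of drawer_bay between -0.004 and 0.004 m and angle between new_cartridge's own z axis and vertical below 0.08 rad and angle between the x axis of new_cartridge and the x axis of drawer_bay, either way round below 0.3 rad and value of joint drawer below 0.004 m), for 0.2 s.
3. the cover is held open at 45 degrees (value of joint cover between 0.68 and 0.89 rad and velocity of joint cover between -0.08 and 0.08 rad/s and contact force between the fingers and cover above 0.8 N), for 0.2 s.
At the end, for the whole second after the job is handed in: The new cartridge stands upright on the floor of the drawer's bay (within 12 mm of its middle, sitting within 4 mm of the floor), the drawer is shut to within 4 mm, and the gripper's fingers hold the cover (contact force over 0.8 N) still at 45 degrees, within 6 degrees (all of step 2 and all of step 3); the arm keeps its last pose, push and grip.
It fails at once if the cover is let fall (closing faster than 2.5 rad/s) (velocity of joint cover below -2.5 rad/s).
It fails at once if the used cartridge is moved by more than 30 mm or tipped (distance of used_cartridge from where it was at the start of the episode above 0.03 m or angle between used_cartridge's own z axis and vertical above 0.5 rad).
It fails at once if a bystander is moved by more than 40 mm (distance of any of tape_roll, ink_bottle, cleaner, squeegee, knife, screwdriver from where it was at the start of the episode above 0.04 m).
It also fails if it takes over 72 s, if anything falls off the work surface, if the arm or the gripper's body presses on something with over 40 N, if the wrist force passes 120 N, or if a joint passes its speed limit or range.

## Robot

A 6-joint arm with a two-finger parallel gripper is mounted at the origin on the work surface. World frame = base frame: x ahead of the robot, y to its left, z up, the work surface at z = 0. Lengths are in m, angles in rad, forces in N, time in s.
With the tool pointing down it reaches from about 0.35 to 0.975 m from the base axis. Payload 4.9 kg.
Tool frame: the origin (TCP) lies at the very end of the fingers, on their centre line; the grasp point (between the pads) lies 19 mm behind it; x points along the fingers, y is the direction in which the jaws open and shut, and the axes are right-handed (so a half turn about x gives the same grasp; the last joint's range is limited). The gripper opens to 85 mm and grips with 20 to 120 N. Pads are 22 mm wide; open, the fingers measure 114 mm over their backs; the gripper's body (76 mm by 85 mm) begins 54 mm behind the grasp point. The pads swing forward as they close: fully open they stand 13 mm farther back than shut.
Start: joints at [1.13, 0.053, 1.613, -0, 1.476, -0.119], TCP at [0.198, 0.593, 0.231] pointing down, gripper open.
Joint ranges: [-3.01, 3.01], [-1.01, 2.22], [0.06, 2.58], [-1.02, 4.17], [0.09, 2.62], [-3.14, 3.14]. Speed limits (rad/s): [2.57, 2.57, 3.14, 3.14, 3.14, 3.14].

## Interface

Orientations are given as a unit quaternion [w, x, y, z].
In Python, from plant import manip gives the robot as it stands.
- The arm moves only by the tool play_rows, never from a script. Its argument "plan" is a list of rows, each a list of 5 numbers: the shift along the tool's x, y, z in mm, then the turn about the tool's x in rad, then the closure, from -1 (fully open) to 1 (shut). A call has 1 to 8 rows; each row is the pose to reach, as a shift and turn from the pose commanded when the call began, along the tool's axes at that moment; what a row does not reach only later rows make up. A row lasts 1/8 s, in which the tool goes at most 62.5 mm and 10.7 degrees, less where a joint would pass 70% of its speed; a pose out of reach is approached as far as the arm can. A call with a gripper value outside its range is refused whole. The fingers move at their own pace and stop on an object; the grip force is fixed at half the most. Time passes only in rows, so rows that repeat a pose let the fingers close. It gives the time, the measured TCP pose, the force and the opening at its end, in the units of the state.
- manip.state(): the state, without advancing time (a new reading comes with each control period).
- manip.grab_frame(name): name is "side" or "top" or "wrist"; returns a dict with "img" (480x640x3 uint8, red, green, blue), "range_z" (480x640 float32, m along the optical axis (not along the pixel's ray), 0 where there is no reading), "fx", "fy", "cx", "cy" (pixels), "origin" and "rotation" of the camera in the world. Camera axes: x right, y up, looking along -z (the intrinsics and any distortion apply to the point x, -y, -z); pixel columns grow to the right and rows downward; lengths in m; the calibration is good to about 2 mm. A picture is of the moment at which its call begins.
- manip.job_done(): hands the job in, once; it reports no verdict.
The state is a dict: "time": time; "joint_pos": joint angles; "joint_vel": joint speeds; "joint_efforts": joint torques, N m; "tool_pos": TCP position; "tool_rot": TCP orientation; "contact_force": force on the tool from outside, world axes, zero at the start; "ft_torque": the same for the moment, N m; "gripper_width": opening from 0.0 (shut) to 1.0 (fully open).
Only numpy, scipy, OpenCV 4.12 (cv2) and the standard library are available. Lean on these libraries where they do the work, as an engineer would, in place of code of your own. Each camera call takes 0.05 s, during which the arm holds its last target. There are 200 camera calls.

## Working session

There is one attempt and no reset: what is moved stays moved. The work goes in short steps, Python scripts to look and compute and a tool call to move; the robot and the scene stay as the last step left them, time stands still between calls to the robot, and variables do not carry over. Pictures are saved under pics/ and viewed, about 8 in all and at most 12, crops included, and the job is handed in when it is done.

Besides the shell and the picture viewer there is one more tool, called after "Call:" as name([rows], argument=value, ...), one row to a line, values as JSON. play_rows: Moves the arm, as the interface text tells. Its arguments: {"type":"object","properties":{"plan":{"type":"array"}},"required":["plan"]}

```bash
mkdir -p pics; ls; cat > h.py <<'E'
import numpy as np, cv2
from plant import manip
def grab(n):
    f=manip.grab_frame(n); return f
def save(f,p,box=None,s=1):
    im=f["img"][...,::-1]
    if box: im=im[box[1]:box[3],box[0]:box[2]]
    cv2.imwrite("pics/"+p,cv2.resize(im,None,fx=s,fy=s,interpolation=cv2.INTER_NEAREST if s>1 else cv2.INTER_AREA))
def cloud(f):
    z=f["range_z"]; v,u=np.mgrid[:z.shape[0],:z.shape[1]]
    c=np.stack([(u-f["cx"])/f["fx"]*z,-(v-f["cy"])/f["fy"]*z,-z],-1)
    P=c@np.array(f["rotation"]).T+np.array(f["origin"]); P[z==0]=np.nan
    return P
E
python3 - <<'E'
from h import *
for n in("top","side"):
    f=grab(n); save(f,n+"0.png"); np.savez(n+"0.npz",P=cloud(f),img=f["img"])
    print(n,f["origin"],f["rotation"],f["fx"],[k for k in f])
print(manip.state())
E
```

```text
picsTraceback (most recent call last):
  File "<stdin>", line 3, in <module>
  File "h.py", line 12, in cloud
    P=c@np.array(f["rotation"]).T+np.array(f["origin"]); P[z==0]=np.nan
      ~^~~~~~~~~~~~~~~~~~~~~~~~~~
ValueError: matmul: Input operand 1 has a mismatch in its core dimension 0, with gufunc signature (n?,k),(k,m?)->(n?,m?) (size 4 is different from 3)
```

Rotation is a quaternion.

```bash
sed -i 's/^import numpy as np, cv2/import numpy as np, cv2\nfrom scipy.spatial.transform import Rotation as R\ndef Q(q): return R.from_quat(np.roll(q,-1)).as_matrix()/; s/np.array(f\["rotation"\])/Q(f["rotation"])/' h.py
python3 - <<'E'
from h import *
for n in("top","side"):
    f=grab(n); save(f,n+"0.png"); np.savez(n+"0.npz",P=cloud(f),img=f["img"])
    print(n,f["origin"],f["rotation"],f["fx"],[k for k in f])
print(manip.state())
E
```

```text
top [0.23201285 0.00275155 1.57609452] [ 0.70930699  0.0718944  -0.0642678  -0.69827247] 548.591538647699 ['img', 'range_z', 'fx', 'fy', 'cx', 'cy', 'origin', 'rotation']
side [-0.01955463 -1.0466386   1.10697124] [ 0.88359428  0.41281444 -0.10117405 -0.19649221] 589.7542228430448 ['img', 'range_z', 'fx', 'fy', 'cx', 'cy', 'origin', 'rotation']
{'time': 0.15, 'joint_pos': array([ 1.13001782e+00,  5.32367787e-02,  1.61398183e+00, -8.28661855e-06,
        1.47605282e+00, -1.19005319e-01]), 'joint_vel': array([ 0.00057708, -0.00459877, -0.00472972, -0.00083419,  0.00082405,
        0.0015123 ]), 'joint_efforts': array([ 1.71761840e-04, -3.94239521e+01, -3.70722127e+01, -1.78081445e-04,
        4.62787968e-03,  2.90653858e-06]), 'tool_pos': array([0.19744476, 0.59246309, 0.23032396]), 'tool_rot': array([ 0.69781359,  0.11270229,  0.69813591, -0.11384478]), 'contact_force': array([-0.62286968,  0.61198728, -0.32242233]), 'ft_torque': array([ 2.58256470e-02,  7.35429151e-05, -9.76697703e-03]), 'gripper_width': 1.000653840846799}
```

View pics/top0.png

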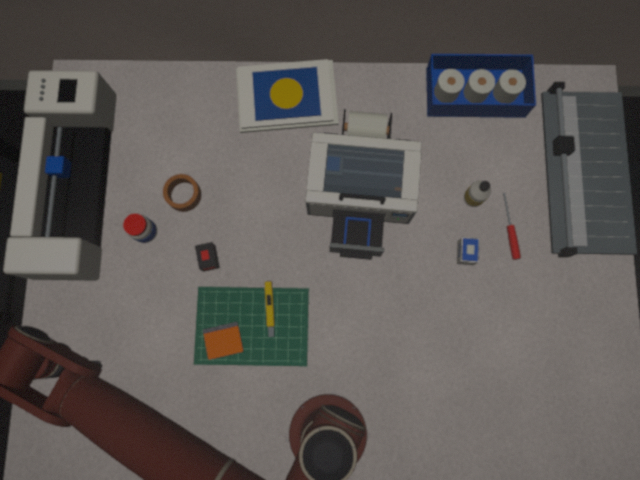

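View pics/side0.png

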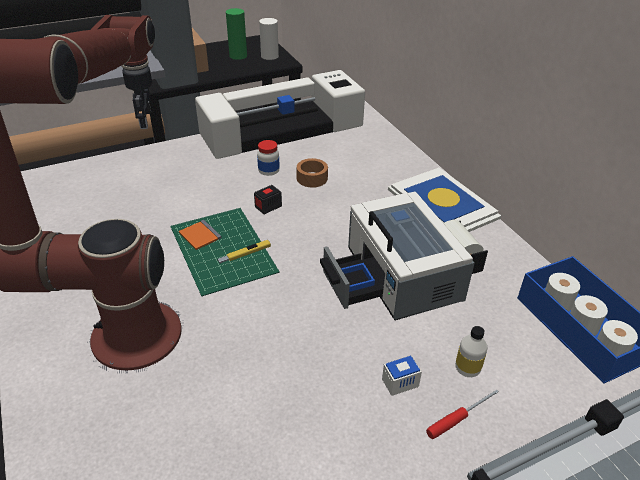

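The top view shows the printer (362,170), its drawer (357,235), the new cartridge (469,250) and the used one (206,256). The side view confirms the drawer is open and empty.

```bash
python3 - <<'E'
from h import *
d=np.load("top0.npz");P=d["P"];im=d["img"].astype(int)
def comp(name,box,zlo,zhi):
    x0,y0,x1,y1=box;p=P[y0:y1,x0:x1].reshape(-1,3);m=(p[:,2]>zlo)&(p[:,2]<zhi);p=p[m]
    r=cv2.minAreaRect((p[:,:2]*1000).astype(np.float32)); print(name,len(p),r,np.median(p[:,2])); return p
comp("new",(450,230,490,270),.045,.08)
comp("used",(190,235,225,275),.045,.08)
comp("bottle",(460,170,500,210),.03,.2)
c=comp("cover",(295,125,430,225),.145,.17)
comp("handle",(330,180,395,215),.18,.21)
comp("ledge+panel",(320,215,395,265),.07,.105)
comp("panel",(320,215,395,265),.094,.11)
comp("tablez",(400,300,440,340),-.05,.05)
hsv=cv2.cvtColor(d["img"],cv2.COLOR_RGB2HSV)
m=(hsv[...,0]>105)&(hsv[...,0]<128)&(hsv[...,1]>130)&(P[...,2]<.07)
m[:210]=0;m[265:]=0;m[:,:325]=0;m[:,395:]=0
p=P[m]; print("bay",len(p),cv2.minAreaRect((p[:,:2]*1000).astype(np.float32)),np.percentile(p[:,2],[5,50,95]))
d=np.load("side0.npz");P=d["P"]
comp("S cover",(340,180,480,320),.15,.165)
comp("S handle",(360,200,400,255),.185,.21)
comp("S new",(375,345,430,395),.052,.08)
comp("S panel",(310,240,400,310),.094,.11)
E
```

```text
new 462 ((508.2687683105469, -394.0818176269531), (53.065025329589844, 71.08912658691406), 85.61178588867188) 0.05926824305140155
used 461 ((480.4056701660156, 349.1209411621094), (71.22177124023438, 51.24354934692383), 13.269330024719238) 0.058715861590544316
bottle 482 ((670.533447265625, -419.3565979003906), (58.491455078125, 54.16425323486328), 42.50687026977539) 0.08919630388354383
cover 7673 ((702.643798828125, -89.57061767578125), (300.4007873535156, 205.1884307861328), 85.4792709350586) 0.1561121514250392
handle 218 ((618.6593627929688, -82.38453674316406), (120.79930114746094, 13.313135147094727), 85.54210662841797) 0.19711182369614733
ledge+panel 570 ((518.0698852539062, -105.23638916015625), (88.59004974365234, 198.93441772460938), 27.95099449157715) 0.09400554019748975
panel 304 ((516.5098876953125, -102.91914367675781), (81.15516662597656, 195.7017822265625), 25.48420524597168) 0.09925841506918043
tablez 1590 ((313.73394775390625, -258.69635009765625), (110.77706146240234, 115.9057388305664), 0.7607641816139221) -9.011828896476892e-05
bay 157 ((560.1229248046875, -77.42448425292969), (72.18678283691406, 76.87057495117188), 87.03276062011719) [0.03006536 0.04463061 0.05046667]
S cover 5675 ((701.17333984375, -89.8387451171875), (308.4389953613281, 203.10232543945312), 85.4276123046875) 0.15674462838435277
S handle 190 ((618.8641967773438, -84.92620849609375), (125.90650939941406, 13.862738609313965), 86.068115234375) 0.19711984896071272
S new 604 ((508.69207763671875, -395.1954345703125), (54.87150955200195, 73.01659393310547), 85.95328521728516) 0.059532967000569315
S panel 342 ((539.1319580078125, -113.92401123046875), (229.319091796875, 131.8427276611328), 86.23257446289062) 0.10001251216301021
```

```bash
cat >> h.py <<'E'
yaw=np.radians(-4.5); O=np.array([.601,-.082,0]); Rp=R.from_euler('z',yaw).as_matrix()
def toP(p): return (np.asarray(p)-O)@Rp
def toW(p): return O+Rp@np.asarray(p,float)
def goto(pw, ang=yaw+np.pi/2, start=None, srot=None):
    """print tool-frame shift mm and turn to reach world point with the jaw axis (tool y) at angle ang (mod pi)"""
    s=manip.state(); T=Q(s["tool_rot"]) if srot is None else srot; p=s["tool_pos"] if start is None else start
    sh=T.T@(np.array(pw)-p)*1000
    a=np.arctan2(T[1,1],T[0,1]); d=(ang-a+np.pi/2)%np.pi-np.pi/2
    print("shift",sh.round(1),"turn",round(float(d*np.sign(T[2,0])),4),"tilt",np.round(T[:,0],4)); return sh
E
python3 - <<'E'
from h import *
for n in("top","side"):
    d=np.load(n+"0.npz");p=toP(d["P"].reshape(-1,3))
    m=(p[:,0]<-.03)&(p[:,0]>-.17)&(abs(p[:,1])<.12)
    q=p[m&(p[:,2]>.097)&(p[:,2]<.105)]; print(n,"panel x",np.percentile(q[:,0],[2,50,98]),"y",np.percentile(q[:,1],[2,98]),len(q))
    q=p[m&(p[:,2]>.087)&(p[:,2]<.094)]; print("ledge x",np.percentile(q[:,0],[2,50,98]),"y",np.percentile(q[:,1],[2,98]))
    q=p[m&(p[:,2]>.042)&(p[:,2]<.049)]; print("walltop x",np.percentile(q[:,0],[2,50,98]),"y",np.percentile(q[:,1],[2,98]),len(q))
print("new",toP([.5084,-.3946,0]))
s=manip.state();print(Q(s["tool_rot"]).round(3))
goto([.45,.1,.25]); goto([.5084,-.3946,.2])
E
```

```text
top panel x [-0.11919374 -0.09957288 -0.09266841] y [-0.07099312  0.07122673] 194
ledge x [-0.12611538 -0.11395145 -0.09438398] y [-0.05313645  0.05654905]
walltop x [-0.10453549 -0.06126267 -0.03306176] y [-0.07220971  0.0730059 ] 82
side panel x [-0.11227838 -0.09865947 -0.09198833] y [-0.07365082  0.0694215 ] 180
ledge x [-0.12573757 -0.11237637 -0.09414116] y [-0.07401547  0.05868655]
walltop x [-0.1038939  -0.05511139 -0.0313251 ] y [-0.07349124  0.07530303] 159
new [-0.06778823 -0.31890167  0.        ]
[[-0.001  0.316  0.949]
 [-0.002  0.949 -0.316]
 [-1.    -0.002 -0.   ]]
shift [ -19.1 -387.4  395.3] turn -0.2432 tilt [-7.0e-04 -1.5e-03 -1.0e+00]
shift [  31.6 -838.   607.2] turn -0.2432 tilt [-7.0e-04 -1.5e-03 -1.0e+00]
```

Call:
play_rows([
  [-20,-48,50,-0.03,-1],
  [-20,-96,100,-0.06,-1],
  [-20,-144,150,-0.09,-1],
  [-20,-192,200,-0.12,-1],
  [-20,-240,250,-0.15,-1],
  [-20,-288,300,-0.18,-1],
  [-20,-336,350,-0.21,-1],
  [-20,-387,395,-0.243,-1],
])

```text
time: 1.15
tool_pos: [0.427, 0.1493, 0.2512]
tool_rot: [0.707, 0.027, 0.706, -0.027]
contact_force: [1.7, 0.2, -0.1]
gripper_width: 1.0
```

```bash
python3 - <<'E'
from h import *
s=manip.state();print(s["tool_pos"],s["joint_pos"].round(2),s["time"])
goto(toW([-.076,-.3189,.18]))
E
```

```text
[0.42695034 0.14930614 0.25121563] [ 0.17 -0.39  1.97  0.    1.56 -1.32] 1.15
shift [  71.2 -536.   115.1] turn 0.0009 tilt [ 5.e-04  2.e-04 -1.e+00]
```

Call:
play_rows([
  [0,-60,12,0,-1],
  [20,-120,25,0,-1],
  [40,-180,37,0,-1],
  [60,-240,50,0,-1],
  [70,-300,62,0,-1],
  [70,-360,75,0,-1],
  [70,-420,87,0,-1],
  [70,-480,100,0,-1],
])

```text
time: 2.15
tool_pos: [0.4879, -0.3354, 0.1809]
tool_rot: [0.707, 0.028, 0.707, -0.028]
contact_force: [1.2, -0.0, 1.1]
gripper_width: 1.002
```

Call:
play_rows([
  [0,0,0,0,-1],
  [0,0,0,0,-1],
  [0,0,0,0,-1],
])

```text
time: 2.52
tool_pos: [0.4881, -0.332, 0.1812]
tool_rot: [0.707, 0.027, 0.707, -0.027]
contact_force: [-0.8, 1.1, 0.1]
gripper_width: 1.003
```

```bash
python3 - <<'E'
from h import *
f=grab("wrist"); save(f,"w1.png")
P=cloud(f).reshape(-1,3); s=manip.state();print(s["tool_pos"],s["joint_pos"].round(2),s["time"])
m=(P[:,2]>.054)&(P[:,2]<.066)&(np.hypot(P[:,0]-.508,P[:,1]+.394)<.07)
r=cv2.minAreaRect((P[m,:2]*1000).astype(np.float32)); print(r,m.sum())
goto(toW([-.076,-.3189,.18]))
E
```

```text
[ 0.48821736 -0.33198081  0.18138902] [-0.72  0.01  1.74  0.    1.39 -2.22] 2.575
((508.36761474609375, -392.0364685058594), (50.032752990722656, 70.09651184082031), 86.318115234375) 7427
shift [  1.4 -60.9  16.7] turn 0.0013 tilt [ 1.e-04  1.e-04 -1.e+00]
```

View pics/w1.png

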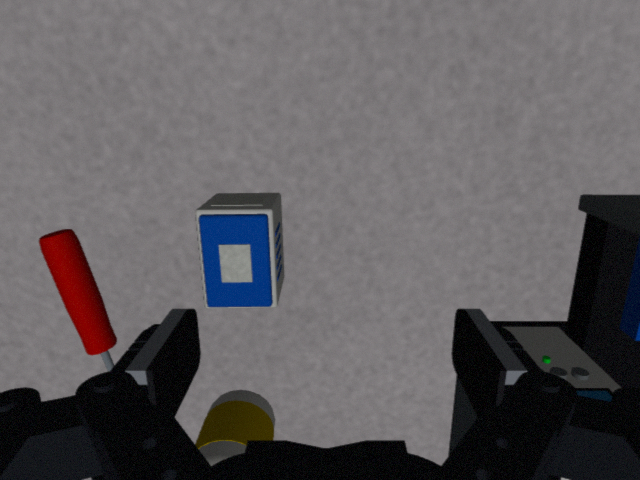

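Call:
play_rows([
  [0,-40,10,0,-1],
  [0,-59.4,16.5,0,-1],
  [40,-59.4,16.5,0,-1],
  [80,-59.4,16.5,0,-1],
  [120,-59.4,16.5,0,-1],
  [151,-59.4,16.5,0,-1],
  [151,-59.4,16.5,0,-1],
  [151,-59.4,16.5,0,-1],
])

```text
time: 3.58
tool_pos: [0.5009, -0.394, 0.0321]
tool_rot: [0.707, 0.027, 0.706, -0.028]
contact_force: [0.2, -0.6, 0.3]
gripper_width: 1.001
```

Call:
play_rows([
  [0,0,0,0,1],
  [0,0,0,0,1],
  [0,0,0,0,1],
  [0,0,0,0,1],
  [0,0,0,0,1],
  [0,0,0,0,1],
  [-30,0,0,0,1],
  [-60,0,0,0,1],
])

```text
time: 4.58
tool_pos: [0.499, -0.3932, 0.0896]
tool_rot: [0.706, 0.029, 0.707, -0.027]
contact_force: [0.5, 0.5, -2.3]
gripper_width: 0.574
```

Call:
play_rows([
  [-40,0,0,0,1],
  [-70,0,0,0,1],
  [-70,0,0,0,1],
  [-70,0,0,0,1],
])

```text
time: 5.08
tool_pos: [0.4991, -0.3931, 0.1581]
tool_rot: [0.706, 0.029, 0.707, -0.027]
contact_force: [-0.1, -0.1, -3.3]
gripper_width: 0.572
```

```bash
python3 - <<'E'
from h import *
f=grab("wrist"); save(f,"w2.png"); Pc=cloud(f); P=Pc.reshape(-1,3)
s=manip.state();tz=s["tool_pos"];print(tz,s["joint_pos"].round(2),s["time"])
f2=grab("side"); np.savez("side1.npz",P=cloud(f2),img=f2["img"]); save(f2,"s1.png",(300,150,560,400),2)
for nm,q in(("wrist",P),("side",cloud(f2).reshape(-1,3))):
    hh=q[(np.hypot(q[:,0]-tz[0],q[:,1]-tz[1])<.06)&(q[:,2]>.06)&(q[:,2]<.25)]
    h,e=np.histogram(hh[:,2],bins=38,range=(.06,.25)); print(nm,h.tolist())
goto(toW([-.060,0,.19])); goto(toW([-.060,0,.062]))
E
```

```text
[ 0.49881699 -0.3928487   0.15745563] [-0.78  0.13  1.65 -0.    1.36 -2.28] 5.125
wrist [0, 0, 0, 0, 0, 0, 0, 0, 0, 0, 0, 0, 0, 154, 391, 372, 408, 505, 556, 609, 670, 967, 1374, 1535, 7816, 21416, 1070, 1746, 922, 2534, 5937, 9902, 3823, 4415, 8035, 8896, 4875, 1498]
side [0, 0, 0, 0, 0, 0, 0, 0, 0, 0, 0, 0, 3, 29, 68, 59, 60, 60, 63, 41, 53, 51, 47, 61, 160, 167, 27, 21, 19, 44, 56, 42, 36, 73, 59, 32, 34, 34]
shift [-31.8 318.   17.3] turn -0.0003 tilt [-0.0033  0.0032 -1.    ]
shift [ 96.2 317.6  17.7] turn -0.0003 tilt [-0.0033  0.0032 -1.    ]
```

View pics/w2.png

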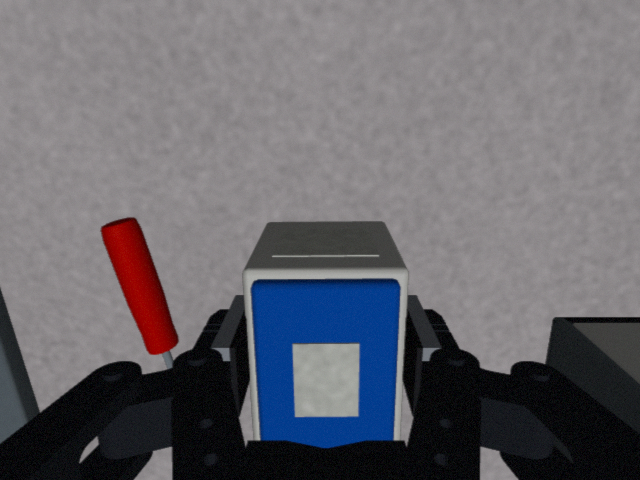

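Call:
play_rows([
  [-32,50,5,0,1],
  [-32,105,10,0,1],
  [-32,160,15,0,1],
  [-32,215,18,0,1],
  [-32,270,19,0,1],
  [-32,318,19,0,1],
  [-32,318,19,0,1],
  [-32,318,19,0,1],
])

```text
time: 6.18
tool_pos: [0.5433, -0.0784, 0.191]
tool_rot: [0.706, 0.028, 0.707, -0.028]
contact_force: [-0.1, 0.8, -1.7]
gripper_width: 0.574
```

```bash
python3 - <<'E'
from h import *
fs=[("top0",np.load("top0.npz")),("side0",np.load("side0.npz"))]
f=grab("wrist");save(f,"w3.png");fs.append(("wrist",dict(P=cloud(f),img=f["img"])))
f=grab("side");save(f,"s2.png",(300,120,500,320),3);fs.append(("side1",dict(P=cloud(f),img=f["img"])))
for n,d in fs:
    hsv=cv2.cvtColor(d["img"],cv2.COLOR_RGB2HSV);p=toP(d["P"])
    m=(hsv[...,0]>105)&(hsv[...,0]<128)&(hsv[...,1]>120)&(p[...,2]<.05)&(p[...,2]>.02)&(abs(p[...,1])<.06)&(p[...,0]>-.12)&(p[...,0]<.02)
    q=p[m]
    if len(q)>10: print(n,"bay blue",len(q),np.percentile(q,[1,10,50,90,99],axis=0).round(4).tolist())
    m=(abs(p[...,2]-.1)<.003)&(abs(p[...,1])<.09)&(p[...,0]>-.14)&(p[...,0]<-.03);q=p[m]
    if len(q)>10: print(n,"panel",len(q),np.percentile(q,[1,10,50,90,99],axis=0)[:,:2].round(4).tolist())
    m=(abs(p[...,2]-.157)<.003)&(p[...,0]>-.02)&(p[...,0]<.21)&(abs(p[...,1])<.17);q=p[m]
    if len(q)>10:print(n,"cover",np.percentile(q[:,1],[.5,99.5]).round(4),np.percentile(q[:,0],[.5,99.5]).round(4))
s=manip.state();print(s["tool_pos"],toP(s["tool_pos"]),s["gripper_width"])
goto(toW([-.058,0,.062]))
E
```

```text
top0 bay blue 170 [[-0.0787, -0.0349, 0.0232], [-0.0673, -0.0329, 0.0301], [-0.0214, -0.003, 0.0437], [-0.0055, 0.036, 0.0483], [-0.0032, 0.0377, 0.0496]]
top0 panel 164 [[-0.1227, -0.0716], [-0.1117, -0.0546], [-0.0996, -0.0004], [-0.0937, 0.0577], [-0.0926, 0.0735]]
top0 cover [-0.148   0.1489] [0.0011 0.1982]
side0 bay blue 376 [[-0.0699, -0.0382, 0.0258], [-0.0597, -0.0355, 0.03], [-0.0281, -0.0091, 0.0399], [-0.0056, 0.0346, 0.0468], [-0.0021, 0.0437, 0.0492]]
side0 panel 166 [[-0.1227, -0.0744], [-0.1034, -0.0663], [-0.0988, -0.0077], [-0.0934, 0.0549], [-0.0919, 0.0713]]
side0 cover [-0.1501  0.149 ] [0.0012 0.1984]
wrist bay blue 939 [[-0.0832, -0.0361, 0.0268], [-0.08, -0.0326, 0.0285], [-0.0686, 0.0332, 0.0455], [-0.0568, 0.0377, 0.0467], [-0.0525, 0.0416, 0.0476]]
wrist panel 6050 [[-0.1039, -0.0702], [-0.103, -0.057], [-0.0985, 0.0023], [-0.0937, 0.0618], [-0.0925, 0.0752]]
wrist cover [-0.1457  0.1506] [0.0008 0.0549]
side1 bay blue 371 [[-0.0704, -0.0373, 0.0262], [-0.0595, -0.0352, 0.0296], [-0.0283, -0.0116, 0.0397], [-0.0057, 0.0345, 0.047], [-0.0023, 0.0538, 0.0491]]
side1 panel 169 [[-0.1125, -0.0736], [-0.1034, -0.061], [-0.0991, -0.0047], [-0.0936, 0.0577], [-0.092, 0.0724]]
side1 cover [-0.1504  0.1483] [0.002 0.199]
[ 0.54355599 -0.07926638  0.19151208] [-0.0574814  -0.00178181  0.19151208] 0.5767934850246383
shift [129.5   1.8  -0.4] turn -0.0016 tilt [-1.3e-03  1.0e-04 -1.0e+00]
```

View pics/s2.png

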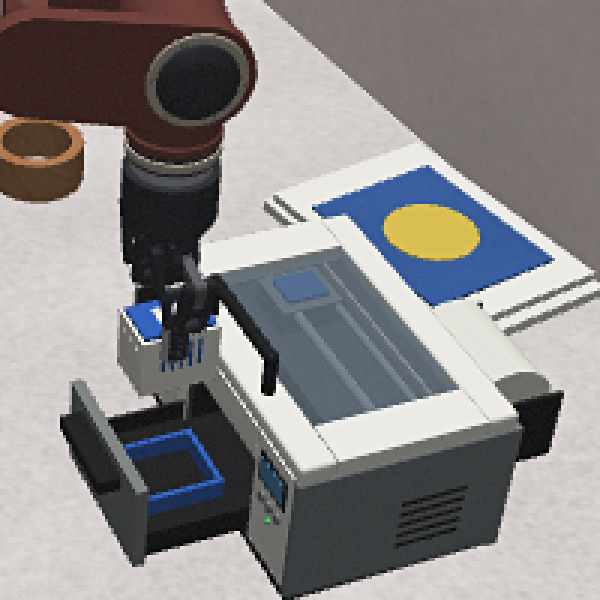

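The side view shows the cartridge held upright above the bay (crop 165,350 over 170,470). I'll compare cartridge and bay within the same camera to cancel calibration error.

```bash
python3 - <<'E'
from h import *
for n in("wrist","side","top"):
    f=grab(n); p=toP(cloud(f)); hsv=cv2.cvtColor(f["img"],cv2.COLOR_RGB2HSV)
    m=(abs(p[...,2]-.2185)<.006)&(abs(p[...,1])<.05)&(p[...,0]>-.12)&(p[...,0]<.02)
    b=m&(hsv[...,0]>105)&(hsv[...,0]<128)&(hsv[...,1]>120)
    w=m&(hsv[...,1]<60)&(hsv[...,2]>60)
    for k,mm in(("blue",b),("white",w)):
        q=p[mm]
        if len(q)>20: print(n,k,len(q),np.percentile(q,[1,50,99],axis=0).round(4).tolist())
    if n=="wrist":
        v,u=np.nonzero(b)
        for r in (280,330,380): 
            x=p[r][(b|w)[r]]; print(r,x[:,1].min(),x[:,1].max(),x[:,0].mean())
E
```

```text
wrist blue 18006 [[-0.0816, -0.0225, 0.2168], [-0.0629, -0.0012, 0.2191], [-0.026, 0.02, 0.2205]]
wrist white 9856 [[-0.0848, -0.0307, 0.2128], [-0.0572, -0.0015, 0.2188], [-0.0263, 0.028, 0.223]]
280 -0.026393308871651727 0.02297381826160216 -0.08146789672088019
330 -0.039366983094353505 0.036622227814675605 -0.06682195206830592
380 -0.025812656353137755 0.023202210655711555 -0.04929197664638526
side blue 108 [[-0.0813, -0.0264, 0.2144], [-0.0698, -0.002, 0.2189], [-0.0193, 0.0184, 0.223]]
side white 69 [[-0.0847, -0.0335, 0.2126], [-0.0685, -0.0207, 0.216], [-0.0162, 0.0228, 0.2236]]
top blue 62 [[-0.0805, -0.0224, 0.2136], [-0.0754, -0.0009, 0.2194], [-0.0665, 0.0161, 0.2241]]
top white 43 [[-0.0855, -0.0292, 0.2126], [-0.0823, -0.0082, 0.216], [-0.0658, 0.0225, 0.2215]]
```

Call:
play_rows([
  [30,3,0,0,1],
  [60,3,0,0,1],
  [80,3,0,0,1],
  [95,3,0,0,1],
  [105,3,0,0,1],
  [115,3,0,0,1],
  [122,3,0,0,1],
  [126,3,0,0,1],
])

```text
time: 7.42
tool_pos: [0.5442, -0.0754, 0.0661]
tool_rot: [0.707, 0.028, 0.707, -0.028]
contact_force: [-1.1, -0.8, -2.0]
gripper_width: 0.571
```

Call:
play_rows([
  [2,0,0,0,1],
  [4,0,0,0,1],
  [5,0,0,0,1],
  [5,0,0,0,1],
])

```text
time: 7.92
tool_pos: [0.5442, -0.0754, 0.0614]
tool_rot: [0.707, 0.028, 0.707, -0.028]
contact_force: [0.2, -0.3, -2.5]
gripper_width: 0.571
```

```bash
python3 - <<'E'
from h import *
f=grab("wrist"); save(f,"w4.png"); p=toP(cloud(f))
s=manip.state();print(s["tool_pos"],toP(s["tool_pos"]),s["contact_force"],s["gripper_width"])
m=(abs(p[...,2]-.088)<.008)&(abs(p[...,1])<.027)&(p[...,0]>-.09)&(p[...,0]<-.03)
print(np.percentile(p[m],[1,50,99],axis=0).round(4))
m=(abs(p[...,2]-.1)<.005)&(abs(p[...,1])<.1)&(p[...,0]>-.14)&(p[...,0]<-.085)
print("panel",np.percentile(p[m],[1,50,99],axis=0).round(4))
E
```

```text
[ 0.54421549 -0.07536009  0.06142177] [-0.05713043  0.00216418  0.06142177] [ 0.41415979  0.51062908 -2.4313815 ] 0.5718223512512446
[[-0.0844 -0.0238  0.0813]
 [-0.0618  0.0019  0.0889]
 [-0.0307  0.0268  0.0935]]
panel [[-0.1041 -0.0696  0.0955]
 [-0.099   0.0025  0.0998]
 [-0.0925  0.0751  0.1013]]
```

View pics/w4.png

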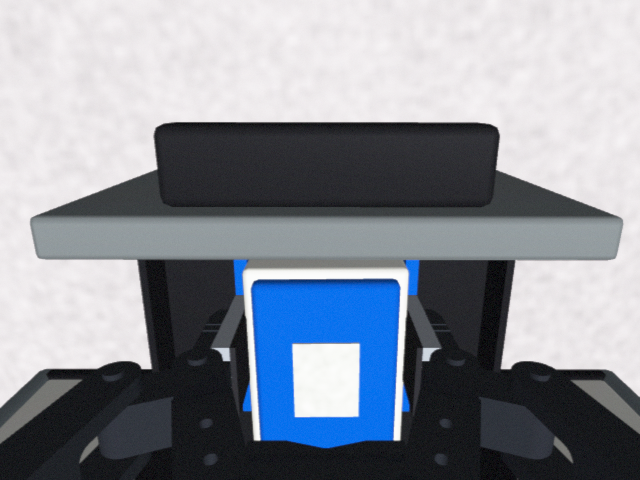

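Well centred between the blue walls (240–415 px), just above the floor.

Call:
play_rows([
  [1,0,0,0,1],
  [1.5,0,0,0,1],
  [2,0,0,0,1],
  [2,0,0,0,1],
])

```text
time: 8.48
tool_pos: [0.5449, -0.0755, 0.0602]
tool_rot: [0.707, 0.028, 0.706, -0.028]
contact_force: [-0.7, 2.3, 4.4]
gripper_width: 0.57
```

Call:
play_rows([
  [0,0,0,0,-1],
  [0,0,0,0,-1],
  [0,0,0,0,-1],
  [0,0,0,0,-1],
  [0,0,0,0,-1],
  [-15,0,0,0,-1],
  [-40,0,0,0,-1],
  [-80,0,0,0,-1],
])

```text
time: 9.48
tool_pos: [0.5433, -0.0752, 0.1398]
tool_rot: [0.706, 0.028, 0.707, -0.028]
contact_force: [0.3, -0.4, -0.0]
gripper_width: 1.002
```

Call:
play_rows([
  [-40,0,0,0,-1],
  [-60,0,-20,0.15,-1],
  [-60,0,-60,0.33,-1],
  [-60,0,-100,0.51,-1],
  [-60,0,-140,0.69,-1],
  [-60,0,-155,0.87,-1],
  [-60,0,-155,1.05,-1],
  [-60,0,-155,1.23,-1],
])

```text
time: 10.48
tool_pos: [0.3896, -0.0632, 0.2007]
tool_rot: [0.561, 0.432, 0.559, -0.432]
contact_force: [-0.2, -0.8, -0.1]
gripper_width: 1.003
```

```bash
python3 - <<'E'
from h import *
s=manip.state();print(s["tool_pos"],toP(s["tool_pos"]),s["joint_pos"].round(2),s["gripper_width"])
f=grab("side"); save(f,"s3.png",(280,160,480,320),4); p=toP(cloud(f))
m=(abs(p[...,2]-.088)<.008)&(abs(p[...,1])<.035)&(p[...,0]>-.088)&(p[...,0]<-.012)
print(m.sum(),np.percentile(p[m],[1,50,99],axis=0).round(4))
goto(toW([-.205,0,.056]),yaw)
E
```

```text
[ 0.38964339 -0.06323015  0.2006713 ] [-0.21217774  0.00212914  0.2006713 ] [-0.35 -0.54  2.15 -0.    1.52 -0.61] 1.0032772775876286
377 [[-0.0829 -0.0271  0.0806]
 [-0.0515 -0.0041  0.0875]
 [-0.0146  0.023   0.0929]]
shift [144.6   5.8   4.1] turn 0.331 tilt [ 2.e-03 -8.e-04 -1.e+00]
```

View pics/s3.png

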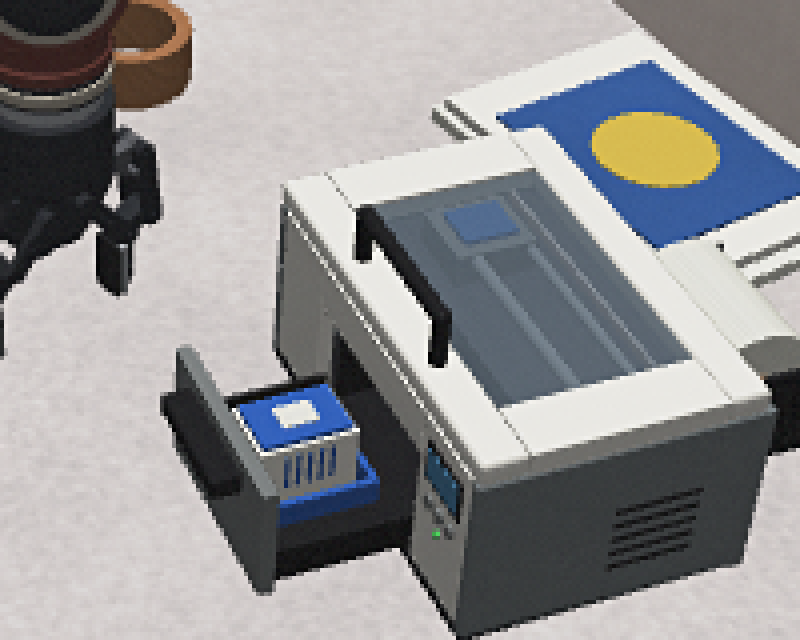

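Call:
play_rows([
  [0,0,0,0.17,-1],
  [20,0,0,0.331,-1],
  [60,0,0,0.331,-1],
  [100,0,2,0.331,-1],
  [140,0,2,0.331,-1],
  [168,0,2,0.331,-1],
  [168,0,2,0.331,-1],
  [168,0,2,0.331,-1],
])

```text
time: 11.52
tool_pos: [0.3913, -0.0655, 0.033]
tool_rot: [0.484, 0.517, 0.482, -0.516]
contact_force: [0.5, -0.9, -0.3]
gripper_width: 1.0
```

```bash
python3 - <<'E'
from h import *
s=manip.state();print(s["tool_pos"],toP(s["tool_pos"]),s["contact_force"])
goto(toW([-.11,0,.032]),yaw)
E
```

```text
[ 0.39133285 -0.06551099  0.03299887] [-2.10314532e-01 -1.21152986e-05  3.29988748e-02] [ 0.50218655 -0.85039873 -0.25434684]
shift [  1.2 100.3   1. ] turn 0.0106 tilt [ 2.4e-03 -9.0e-04 -1.0e+00]
```

Call:
play_rows([
  [0,8,0,0.01,-1],
  [0,18,0,0.01,-1],
  [0,29,0,0.01,-1],
  [0,40,0,0.01,-1],
  [0,51,0,0.01,-1],
  [0,62,0,0.01,-1],
  [0,71,0,0.01,-1],
  [0,80,0,0.01,-1],
])

```text
time: 12.52
tool_pos: [0.4724, -0.0717, 0.0327]
tool_rot: [0.481, 0.52, 0.478, -0.519]
contact_force: [-2.0, -4.8, 6.5]
gripper_width: 1.004
```

```bash
python3 - <<'E'
from h import *
s=manip.state();print(s["tool_pos"],toP(s["tool_pos"]),s["contact_force"])
f=grab("side"); p=toP(cloud(f)); save(f,"s4.png",(280,160,480,320),4)
m=(abs(p[...,2]-.1)<.003)&(p[...,1]<-.03)&(p[...,1]>-.08)&(p[...,0]>-.14)&(p[...,0]<-.001)
print("panel",m.sum(),np.percentile(p[m],[1,10,50,90,99],axis=0).round(4)[:,:2])
E
```

```text
[ 0.47241659 -0.07171674  0.03272468] [-0.12899385  0.00016302  0.03272468] [-1.98738834 -4.79174499  6.45310203]
panel 51 [[-0.0472 -0.0733]
 [-0.0356 -0.0712]
 [-0.0312 -0.0524]
 [-0.0257 -0.0369]
 [-0.0241 -0.0326]]
```

View pics/s4.png

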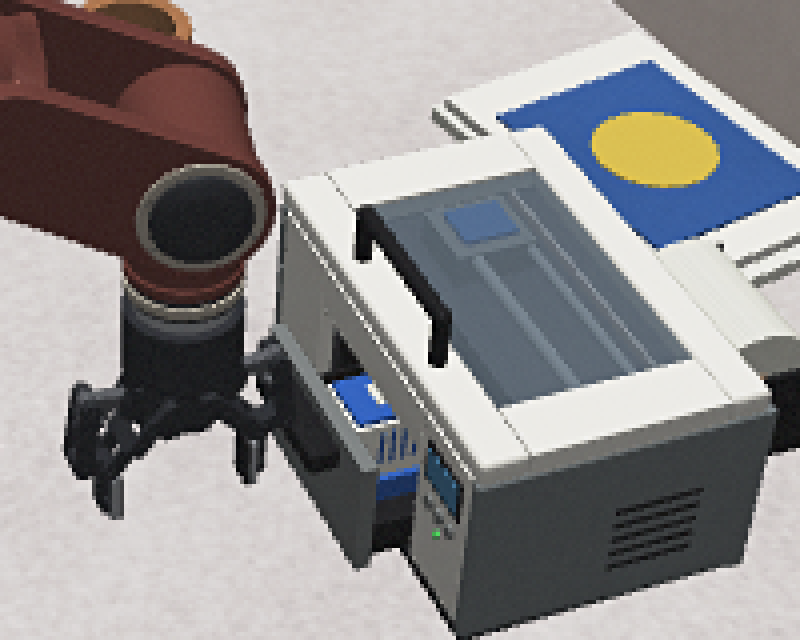

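Drawer is about 36 mm out still, cartridge upright inside; knuckle pushes at the ledge. Continue gently.

Call:
play_rows([
  [0,7,0,0,-1],
  [0,14,0,0,-1],
  [0,20,0,0,-1],
  [0,26,0,0,-1],
  [0,30,0,0,-1],
  [0,33,0,0,-1],
])

```text
time: 13.32
tool_pos: [0.5042, -0.0737, 0.0322]
tool_rot: [0.481, 0.52, 0.479, -0.519]
contact_force: [-0.9, -2.2, 5.8]
gripper_width: 1.002
```

```bash
python3 - <<'E'
from h import *
s=manip.state();print(s["tool_pos"],toP(s["tool_pos"]),s["contact_force"])
for n in("side","top"):
    f=grab(n); p=toP(cloud(f))
    m=(abs(p[...,2]-.092)<.004)&(abs(p[...,1])<.08)&(p[...,0]>-.14)&(p[...,0]<.02)
    if m.sum()>3: print(n,"ledge",m.sum(),np.percentile(p[m],[1,10,50,90,99],axis=0).round(4)[:,:2])
    m=(abs(p[...,2]-.065)<.02)&(p[...,1]<-.03)&(p[...,1]>-.075)&(p[...,0]>-.14)&(p[...,0]<.05)
    if m.sum()>3: print(n,"panel",m.sum(),np.percentile(p[m],[1,10,50,90,99],axis=0).round(4)[:,:2])
E
```

```text
[ 0.50419866 -0.07368337  0.03215065] [-0.09715545  0.00069604  0.03215065] [-0.88625748 -2.22173407  5.8165749 ]
side ledge 190 [[-0.1381 -0.0747]
 [-0.0388 -0.0502]
 [-0.0111 -0.0176]
 [-0.0018  0.0108]
 [ 0.0025  0.0355]]
side panel 125 [[-0.0251 -0.0746]
 [-0.0111 -0.0728]
 [-0.0029 -0.0556]
 [-0.     -0.0373]
 [ 0.0043 -0.0304]]
top ledge 32 [[-0.0063 -0.0774]
 [-0.0046 -0.0678]
 [-0.0027 -0.0247]
 [ 0.0032  0.0657]
 [ 0.0049  0.0735]]
top panel 23 [[-0.0045 -0.0733]
 [-0.004  -0.0703]
 [-0.0033 -0.0604]
 [-0.0023 -0.0482]
 [-0.0019 -0.0377]]
```

Call:
play_rows([
  [0,2,0,0,-1],
  [0,4,0,0,-1],
  [0,5,0,0,-1],
  [0,5,0,0,-1],
])

```text
time: 13.92
tool_pos: [0.508, -0.0735, 0.0313]
tool_rot: [0.48, 0.519, 0.48, -0.519]
contact_force: [-0.0, -0.4, 3.7]
gripper_width: 0.999
```

Call:
play_rows([
  [0,2,0,0,-1],
  [0,3,0,0,-1],
  [0,3,0,0,-1],
  [0,3,0,0,-1],
])

```text
time: 14.42
tool_pos: [0.5081, -0.0735, 0.0315]
tool_rot: [-0.478, -0.518, -0.482, 0.521]
contact_force: [-18.4, 0.3, 17.1]
gripper_width: 0.995
```

```bash
python3 - <<'E'
from h import *
s=manip.state();print(s["tool_pos"],toP(s["tool_pos"]),s["contact_force"])
for n in("side","top"):
    f=grab(n); p=toP(cloud(f))
    if n=="side": save(f,"s5.png",(280,160,480,320),4)
    m=(abs(p[...,2]-.065)<.02)&(p[...,1]<-.05)&(p[...,1]>-.073)&(p[...,0]>-.02)&(p[...,0]<.05)
    if m.sum()>3: print(n,"panel",m.sum(),np.percentile(p[m],[1,10,50,90,99],axis=0).round(4)[:,:2])
    m=(abs(p[...,2]-.065)<.03)&(p[...,1]<-.08)&(p[...,1]>-.14)&(p[...,0]>-.02)&(p[...,0]<.05)
    if m.sum()>3: print(n,"face",m.sum(),np.percentile(p[m],[1,10,50,90,99],axis=0).round(4)[:,:2])
E
```

```text
[ 0.50813283 -0.07353752  0.03150233] [-0.09324485  0.00115012  0.03150233] [-18.41973692   0.27938075  17.1065662 ]
side panel 53 [[-0.0003 -0.0727]
 [ 0.001  -0.0713]
 [ 0.0022 -0.0629]
 [ 0.0039 -0.0532]
 [ 0.0058 -0.0515]]
side face 218 [[-0.0025 -0.1394]
 [-0.0002 -0.1355]
 [ 0.0017 -0.1127]
 [ 0.0033 -0.0876]
 [ 0.0046 -0.0809]]
top panel 11 [[ 0.0003 -0.0709]
 [ 0.0004 -0.0686]
 [ 0.0013 -0.0644]
 [ 0.0021 -0.0553]
 [ 0.0023 -0.0524]]
top face 88 [[-0.0025 -0.1394]
 [-0.0009 -0.1343]
 [ 0.001  -0.1131]
 [ 0.0022 -0.0904]
 [ 0.0027 -0.0818]]
```

Call:
play_rows([
  [0,-4,0,0,-1],
  [-6,-5,0,0,-1],
  [-12,-8,0,0,-1],
  [-20,-14,0,0,-1],
  [-30,-40,0,0,-1],
  [-70,-60,0,0,-1],
  [-120,-60,0,0,-1],
  [-180,-60,0,0,-1],
])

```text
time: 15.52
tool_pos: [0.4496, -0.0687, 0.2121]
tool_rot: [-0.479, -0.519, -0.48, 0.52]
contact_force: [1.7, -0.0, -0.2]
gripper_width: 0.997
```

```bash
python3 - <<'E'
from h import *
s=manip.state();print(s["tool_pos"],toP(s["tool_pos"]),s["contact_force"],s["joint_pos"].round(2))
for n in("side","top","wrist"):
    f=grab(n); p=toP(cloud(f))
    if n=="side": save(f,"s6.png",(280,160,480,320),4)
    m=(abs(p[...,2]-.065)<.02)&(p[...,1]<-.05)&(p[...,1]>-.073)&(p[...,0]>-.02)&(p[...,0]<.05)
    if m.sum()>3: print(n,"panel",m.sum(),np.percentile(p[m],[10,50,90],axis=0).round(4)[:,:2])
    m=(p[...,2]>.185)&(p[...,2]<.203)&(abs(p[...,1])<.08)&(p[...,0]>.0)&(p[...,0]<.04)
    if m.sum()>3: print(n,"bar",m.sum(),np.percentile(p[m],[1,10,50,90,99],axis=0).round(4))
goto(toW([.017,0,.26]),yaw)
E
```

```text
[ 0.44959757 -0.06872149  0.21213253] [-0.15197753  0.00135868  0.21213253] [ 1.68453895 -0.02350236 -0.18511023] [-0.32 -0.36  2.01  0.    1.49 -0.24]
side panel 57 [[ 0.0003 -0.0714]
 [ 0.0019 -0.0642]
 [ 0.004  -0.0544]]
side bar 189 [[ 0.0115 -0.0613  0.1856]
 [ 0.0128 -0.0566  0.1915]
 [ 0.0162 -0.0073  0.197 ]
 [ 0.021   0.0481  0.2003]
 [ 0.0244  0.0575  0.2022]]
top panel 26 [[ 0.0002 -0.0701]
 [ 0.0012 -0.0625]
 [ 0.0024 -0.0527]]
top bar 204 [[ 0.011  -0.0579  0.1873]
 [ 0.0128 -0.0479  0.1921]
 [ 0.0166 -0.0009  0.1971]
 [ 0.0219  0.0483  0.201 ]
 [ 0.0239  0.0587  0.2025]]
wrist panel 576 [[ 0.0005 -0.0695]
 [ 0.0009 -0.0623]
 [ 0.0014 -0.0537]]
shift [-42.  165.8   0.6] turn -0.0004 tilt [ 0.009  -0.0029 -1.    ]
```

View pics/s6.png

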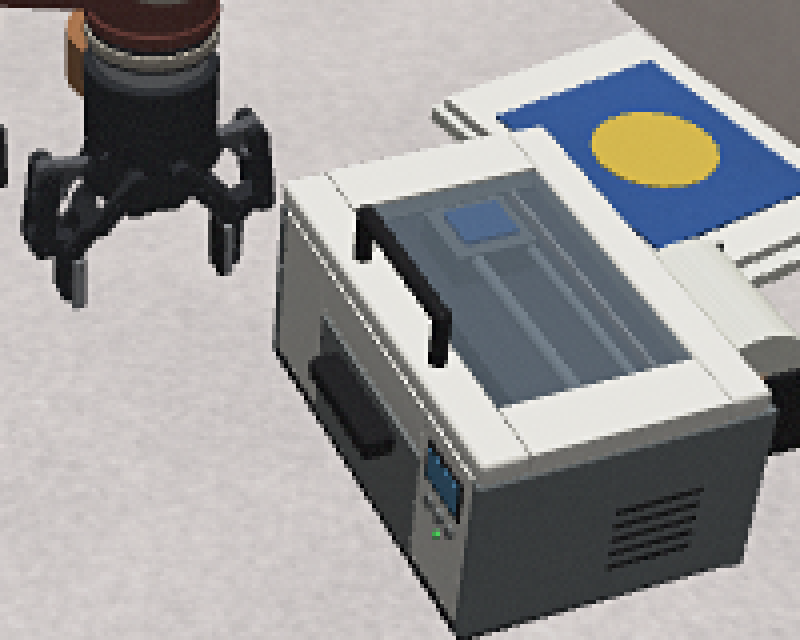

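Call:
play_rows([
  [-42,40,0,0,-1],
  [-42,90,0.5,0,-1],
  [-42,140,0.5,0,-1],
  [-42,166,0.5,0,-1],
  [-42,166,0.5,0,-1],
  [-42,166,0.5,0,-1],
])

```text
time: 16.42
tool_pos: [0.6152, -0.0825, 0.2522]
tool_rot: [-0.479, -0.519, -0.481, 0.52]
contact_force: [0.5, -0.1, -0.5]
gripper_width: 1.004
```

```bash
python3 - <<'E'
from h import *
s=manip.state();print(s["tool_pos"],toP(s["tool_pos"]),s["contact_force"],s["joint_pos"].round(2))
goto(toW([.017,0,.176]),yaw)
f=grab("side"); save(f,"s7.png",(280,100,480,260),4)
E
```

```text
[ 0.6152479  -0.08246822  0.25218312] [0.01424072 0.0006511  0.25218312] [ 0.45769075 -0.06252619 -0.46083697] [-0.25  0.03  1.6  -0.    1.51 -0.17]
shift [76.2  2.9  0.7] turn -0.0004 tilt [-2.3e-03  5.0e-04 -1.0e+00]
```

Call:
play_rows([
  [20,3,0,0,-1],
  [40,3,0,0,-1],
  [60,3,0,0,-1],
  [76,3,0,0,-1],
  [76,3,0,0,-1],
  [76,3,0,0,-1],
])

```text
time: 17.23
tool_pos: [0.6199, -0.083, 0.1779]
tool_rot: [0.48, 0.52, 0.48, -0.519]
contact_force: [-0.4, 0.4, 0.8]
gripper_width: 1.001
```

Call:
play_rows([
  [0,0,0,0,1],
  [0,0,0,0,1],
  [0,0,0,0,1],
  [0,0,0,0,1],
  [0,0,0,0,1],
  [0,0,0,0,1],
  [0,0,0,0,1],
  [0,0,0,0,1],
])

```text
time: 18.23
tool_pos: [0.6194, -0.083, 0.1776]
tool_rot: [-0.48, -0.519, -0.48, 0.519]
contact_force: [-2.8, 0.4, 3.6]
gripper_width: 0.113
```

```bash
python3 - <<'E'
from h import *
s=manip.state();t=toP(s["tool_pos"]);print(s["tool_pos"],t,s["contact_force"],s["gripper_width"])
f=grab("side"); save(f,"s8.png",(320,130,480,250),5)
T=Q(s["tool_rot"])
for a in np.linspace(0,.785,13)[1:]:
    b=a+np.arctan2(47,180); r=np.hypot(180,47)
    d=np.array([180-r*np.cos(b),0,r*np.sin(b)-47]); print(round(a,3),(T.T@Rp@d).round(1))
E
```

```text
[ 0.61938981 -0.08295077  0.17761135] [0.01840772 0.00049501 0.17761135] [-2.81562998  0.38483129  3.61682563] 0.11348037537266245
0.065 [-11.7   3.5  -0. ]
0.131 [-23.1   7.7  -0. ]
0.196 [-34.2  12.6  -0. ]
0.262 [-45.   18.3  -0. ]
0.327 [-55.3  24.6  -0. ]
0.392 [-65.3  31.7  -0. ]
0.458 [-74.7  39.3  -0. ]
0.523 [-83.7  47.6  -0. ]
0.589 [-92.1  56.4  -0. ]
0.654 [-99.8  65.7  -0. ]
0.72 [-107.    75.6   -0. ]
0.785 [-113.5   85.9   -0. ]
```

View pics/s8.png

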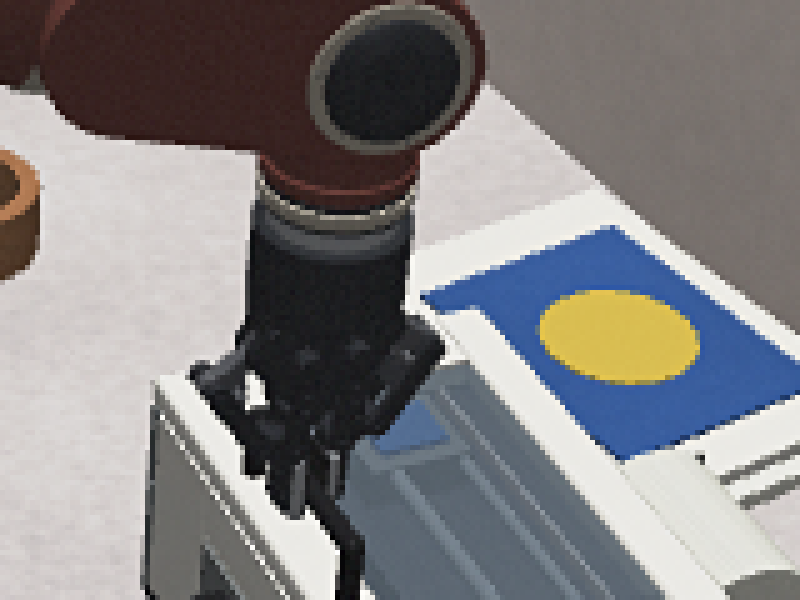

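Fingers straddle and hold the bar (crop 315,480). Lift along the arc.

Call:
play_rows([
  [-6,1.7,0,0,1],
  [-11.7,3.5,0,0,1],
  [-17.5,5.6,0,0,1],
  [-23.1,7.7,0,0,1],
  [-28.7,10,0,0,1],
  [-34.2,12.6,0,0,1],
  [-39.6,15.4,0,0,1],
  [-45,18.3,0,0,1],
])

```text
time: 19.27
tool_pos: [0.6369, -0.0843, 0.2227]
tool_rot: [-0.479, -0.519, -0.481, 0.52]
contact_force: [-6.0, 0.0, -1.9]
gripper_width: 0.113
```

```bash
cat >> h.py <<'E'
def angle(n="side"):
    f=grab(n); p=toP(cloud(f)); m=(p[...,0]>-.01)&(p[...,0]<.19)&(abs(p[...,1])>.105)&(abs(p[...,1])<.145)&(p[...,2]>.15)&(p[...,2]<.36)&(f["img"].min(-1)>110)
    q=p[m]
    # slope of top face, measured about the hinge: face is 12 mm above hinge line
    r=np.hypot(.197-q[:,0],q[:,2]-.146); k=r>.08; a=np.arctan2(q[k,2]-.146,.197-q[k,0])-np.arcsin(.012/r[k])
    print(n,"cover angle",len(a),np.percentile(a,[10,50,90]).round(3)); return f
E
python3 - <<'E'
from h import *
s=manip.state();t=toP(s["tool_pos"]);print(t,s["contact_force"],s["gripper_width"]); angle(); angle("top")
E
```

```text
[0.03598068 0.00049521 0.22268899] [-5.95216632  0.04342053 -1.86077971] 0.11257341692558637
side cover angle 659 [0.225 0.257 0.272]
top cover angle 1148 [0.236 0.263 0.287]
```

Call:
play_rows([
  [-10.3,6.3,0,0,1],
  [-20.3,13.4,0,0,1],
  [-29.7,21,0,0,1],
  [-38.7,29.3,0,0,1],
  [-47.1,38.1,0,0,1],
  [-54.8,47.4,0,0,1],
  [-62,57.3,0,0,1],
  [-68.5,67.6,0,0,1],
])

```text
time: 20.38
tool_pos: [0.7052, -0.0898, 0.2954]
tool_rot: [0.48, 0.52, 0.479, -0.519]
contact_force: [-7.3, -0.1, 2.7]
gripper_width: 0.108
```

Call:
play_rows([
  [0,0,0,0,1],
  [0,0,0,0,1],
  [0,0,0,0,1],
  [0,0,0,0,1],
])

```text
time: 20.88
tool_pos: [0.7051, -0.0898, 0.2953]
tool_rot: [0.481, 0.52, 0.479, -0.519]
contact_force: [-8.4, 1.2, 4.8]
gripper_width: 0.117
```

```bash
python3 - <<'E'
from h import *
s=manip.state();t=toP(s["tool_pos"]);print(t,s["contact_force"],s["gripper_width"]); f=angle(); angle("top")
p=toP(cloud(f)); save(f,"s9.png",(280,60,500,300),2.5)
m=(abs(p[...,2]-.065)<.02)&(p[...,1]<-.05)&(p[...,1]>-.073)&(p[...,0]>-.02)&(p[...,0]<.05)
print("panel",m.sum(),np.percentile(p[m],[10,50,90],axis=0).round(4)[:,:2])
E
```

```text
[0.10443647 0.0003765  0.29530584] [-8.36756641  1.16671313  4.81799224] 0.11664758185220342
side cover angle 324 [0.725 0.787 0.801]
top cover angle 788 [0.746 0.787 0.802]
panel 54 [[ 0.0006 -0.07  ]
 [ 0.0019 -0.0616]
 [ 0.0035 -0.0543]]
```

View pics/s9.png

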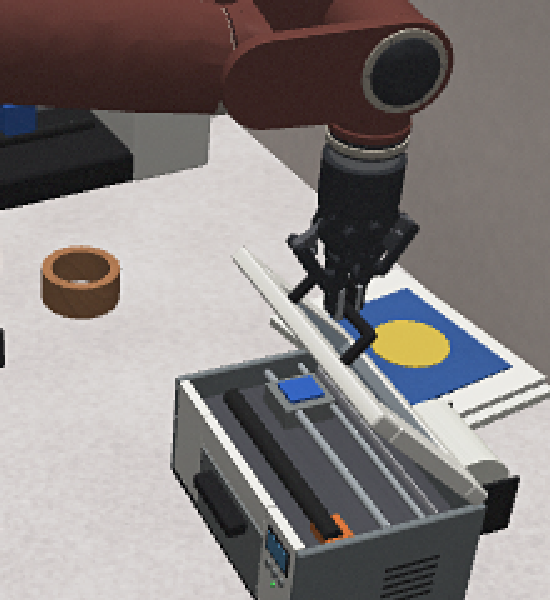

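Both cameras put the cover at 0.787 rad. It is still, the bar is gripped and the drawer is flush, so I'm handing in.

```bash
python3 -c "
from h import *
print(manip.job_done())"
```

```text
the job is handed in; nothing more can be done
None
```

The cartridge change is finished and handed in after about 21 s of robot time; no verdict came back. The new cartridge stands in the bay, the drawer is shut, and the gripper is holding the cover open at 45 degrees.

- **Cartridge:** I lowered it until it touched the bay floor, then let go. It stood upright and centred to within about 4 mm, with its top at 88 mm, as it should be. I could not see it once the drawer was shut.
- **Drawer:** I pushed it to its stop, at about 18 N. The camera readings put the panel flush with the face to about 1 mm, and still flush after the cover was raised. The finger knuckle rode on the ledge while pushing, with up to 17 N upward on the tool, which is within limits.
- **Cover:** I lifted it along its arc with the fingers closed on the handle bar. The side and top cameras both read 0.787 rad, and the tool had stayed still for half a second. The wrist force was about 10 N, more than the 3 to 5 N needed to lift the cover, probably because the arm is pulling slightly against the hinge.
- **Other objects:** The arm kept clear of the used cartridge and the other items on the table. I did not measure their positions again at the end.

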